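# Find the concealed catch of a showcase plinth

### The arm

A 6-joint arm with a two-finger parallel gripper is mounted at the origin on the work surface. World frame = base frame: x ahead of the robot, y to its left, z up, the work surface at z = 0. Lengths are in mm, angles in rad, forces in N, time in s.
With the tool pointing down it reaches from about 350 to 875 mm from the base axis. Payload 4.2 kg.
Tool frame: the origin (TCP) lies at the very end of the fingers, on their centre line; the grasp point (between the pads) lies 19 mm behind it (arm.grasp_offset is the distance from the TCP to the grasp point, in mm); z points along the fingers, y is the direction in which the jaws open and shut (so a half turn about z gives the same grasp; the last joint's range is limited). The gripper opens to 85 mm and grips with 20 to 120 N. Pads are 22 mm wide; open, the fingers measure 114 mm over their backs; the gripper's body (76 mm by 85 mm) begins 54 mm behind the grasp point. The pads swing forward as they close: fully open they stand 13 mm farther back than shut.
Start: joints at [-1.005, 0.385, 0.008, 0, -1.194, -0.259], TCP at [188.772, -595.789, 231.312] pointing down, gripper open.
Joint ranges: [-3.14, 3.14], [-1.21, 2.06], [-1.07, 1.41], [-3.16, 2.05], [-2.99, -0.16], [-3.1, 3.1]. Speed limits (rad/s): [2.79, 2.79, 3.14, 3.14, 3.14, 3.14].

### API

Orientations are given as a unit quaternion [x, y, z, w].
In Python, from bench import arm gives the robot as it stands.
- The arm moves only by the tool arm_command, never from a script. Its argument "commands" is one flat list of numbers, 4 for each row, row after row: the shift along the tool's x, y, z in m, then the turn about the tool's z in degrees. In form: [tx, ty, tz, roll, tx, ty, tz, roll, ...]. A call has exactly 5 rows; each row shifts and turns the pose as measured when the row begins, along the tool's axes as they then stand; what a row does not reach is not made up. A row lasts 1/10 s, in which the tool goes at most 50 mm and 8.59 degrees, less where a joint would pass 70% of its speed; a pose out of reach is approached as far as the arm can. A call with a gripper value outside its range is refused whole. "jaw" is the opening, from 0 (shut) to 1 (fully open), set as the call begins (left out, the last holds). The fingers move at their own pace and stop on an object; the grip force is fixed at half the most. Time passes only in rows, so rows that do not move let the fingers close, or fill a call up. It gives the time, the measured TCP pose, the force and the opening at its end, in the units of the state.
- arm.read_state(): the state, without advancing time (a new reading comes with each control period).
- arm.get_image(name): name is "scene" or "top" or "wrist"; returns the picture (420x560x3 uint8, red, green, blue); there is no depth.
- arm.camera_info(name): a dict with "camera_matrix" (3x3 intrinsics, pixels), "world_from_camera" (4x4, takes a point from camera to world coordinates). Camera axes: x right, y down, z forward; pixel columns grow to the right and rows downward; lengths in mm; the calibration is good to about 2 mm. A picture is of the moment at which its call begins: read the wrist's pose just before it. camera_info takes no time and is no camera call; for the wrist camera it gives the pose at the moment of the call.
- arm.job_done(): hands the job in, once; it reports no verdict.
Trained networks look in the newest picture that a camera, given by its name, has taken for a name from the list of things; names that differ only in an ending like _2 or _b are one class to them, and where a whole thing is asked for, a point or a joint stands for the part that bears it (a point fixed in the world has none). Each returns a list of dicts, best first, with "confidence" (0 to 1); they miss things now and then, are a little off and sometimes report something else, mostly with a low value. They report only what shows in the picture. A call takes as long as a camera call.
- arm.regions_of(camera, target): "mask" (420x560 bool, what is visible of it).
- arm.place_of(camera, target): "centre" ([x, y, z] in mm, in the coordinates of the camera as it stood for that picture, good to about 4 mm: a listed point, or the origin of a listed thing).
The state is a dict: "clock": time; "joints": joint angles; "joint_vel": joint speeds; "joint_efforts": joint torques, N m; "position": TCP position; "ee_rot": TCP orientation; "contact_force": force on the tool from outside, world axes, zero at the start; "wrist_torque": the same for the moment, N m; "gripper_width": finger opening in mm.
Only numpy, scipy, OpenCV 4.12 (cv2) and the standard library are available. Lean on these libraries where they do the work, as an engineer would, in place of code of your own. Each camera call takes 0.05 s, during which the arm holds its last target.

### The job

The humidity tray in the front of the small showcase plinth is held shut by a concealed catch: one of the four flush brass discs in its top panel is a sprung button, the other three are solid blanks that look the same. With the fingertips feel lightly over the discs, find the one that gives, and press it down until the tray springs out; then take the hand away, leaving the tray fully out and the button risen again. Pick nothing up, and leave the jars, pots, mug and brush undisturbed.

Things in the scene. Friction and masses are not known exactly. Their poses are not given: they have to be found in the camera images.
- plinth: low box-shaped showcase plinth, 260 mm deep (x), 400 wide (y), 110 high, fixed to the table (its place and yaw vary). Grey sides, flat white top panel 110 mm above the table. Origin: centre of its underside; its front, with the blue tray front, faces its own -x (about towards the robot). Four brass discs, 53 mm across in 56 mm round holes, lie in a row along its y, 50 mm in front of its middle and 90 mm apart, their faces 2 mm below the panel
- disc1 (a point): centre of the face of the first brass disc, at plinth (-50, -135, 108) mm, z up. Any one of the four discs is the button, drawn afresh each time; the others are rigid and backed by the case, so come down slowly (about 15 mm per second) and stop once 8 N or so is felt: a push or blow over 60 N counts as too hard
- disc2 (a point): centre of the face of the second brass disc, at plinth (-50, -45, 108) mm, z up
- disc3 (a point): centre of the face of the third brass disc, at plinth (-50, 45, 108) mm, z up
- disc4 (a point): centre of the face of the fourth brass disc, at plinth (-50, 135, 108) mm, z up
- catch (a joint): how far the live disc is pressed straight down, m: 0 at rest, 0.007 at its stop. A spring resists with about 2 N at first and 6 N at the stop and lifts it again; the tray is let go at about 0.004
- tray (a joint): how far the tray has come out of the plinth's front, m: 0 shut, 0.06 fully out. A spring drives it out in under a second once the catch is pressed, and it stays out by itself. The tray front is flush and gives no hold
- tray_front (a point): middle of the upper edge of the blue tray front (286 mm wide, 64 mm high), 78 mm above the table; moves with the tray towards the plinth's -x
- salve_pot: bystander: small cream pot with brown rim, 46 mm across, 45 high, loose on the back half of the plinth's top; origin at the centre of its underside
- ink_bottle: bystander: small cream bottle with ochre shoulder, 44 mm across, 55 high, loose on the back half of the plinth's top; origin at the centre of its underside
- crock: bystander: cream crock with red-brown rim, 84 mm across, 85 high, on the table to the left; origin at the centre of its underside
- ochre_jar: bystander: ochre shouldered jar, 100 mm across, 130 high, on the table to the right; origin at the centre of its underside
- mug: bystander: white mug, 76 mm across, 85 high, on the table to the right; origin at the centre of its underside
- brush: bystander: dusting brush lying on the table to the left; origin under its middle

How it is judged:
By the outcome, as a careful person would: the job done as asked, in the order asked, and still so for the second after the job is handed in, with the robot touching nothing.
It also fails if it takes over 48 s, if anything falls off the work surface, if the arm or the gripper's body presses on something with over 40 N, if the wrist force passes 120 N, or if a joint passes its speed limit or range.

## Working session

There is one attempt and no reset: what is moved stays moved. The work goes in short steps, Python scripts to look and compute and a tool call to move; the robot and the scene stay as the last step left them, time stands still between calls to the robot, and variables do not carry over. Pictures are saved under pics/ and viewed, and the job is handed in when it is done.

Besides the shell and the picture viewer there is one more tool, called after "Call:" as a command line: name --argument value ..., lists and objects as JSON in quotes. arm_command: Moves the arm, as the interface text tells. Its arguments: {"type":"object","properties":{"commands":{"type":"array"},"jaw":{"type":"number"}},"required":["commands"]}

```bash
mkdir -p pics
cat > h.py <<'E'
from bench import arm
import numpy as np, cv2
def w(cam,p,T=None):
    T=np.array(arm.camera_info(cam)["world_from_camera"]) if T is None else T
    return (T@np.append(p,1))[:3]
def save(cam,n):
    im=np.array(arm.get_image(cam)); cv2.imwrite(f"pics/{n}.png",im[:,:,::-1]); return im
E
python3 - <<'E'
from h import *
s=arm.read_state();print(s["clock"],s["position"],s["ee_rot"],s["gripper_width"])
for c in("top","scene"):
    save(c,c+"0")
    for t in["disc1","disc2","disc3","disc4","tray_front","plinth"]:
        print(c,t,[(np.round(w(c,d["centre"])),round(d["confidence"],2)) for d in arm.place_of(c,t)][:4])
print(arm.read_state()["clock"])
E
```

```text
0.0 [ 188.60058536 -595.26051645  230.21817737] [-1.52713229e-01  9.88269942e-01  1.06759202e-03 -2.27144988e-04] 85.2444208065452
top disc1 [(array([545., 174., 112.]), 0.97), (array([591.,  -0., 109.]), 0.95), (array([612., -86., 108.]), 0.86), (array([566.,  90., 107.]), 0.64)]
top disc2 [(array([545., 174., 112.]), 0.97), (array([591.,  -0., 109.]), 0.95), (array([612., -86., 108.]), 0.86), (array([566.,  90., 107.]), 0.64)]
top disc3 [(array([545., 174., 112.]), 0.97), (array([591.,  -0., 109.]), 0.95), (array([612., -86., 108.]), 0.86), (array([566.,  90., 107.]), 0.64)]
top disc4 [(array([545., 174., 112.]), 0.97), (array([591.,  -0., 109.]), 0.95), (array([612., -86., 108.]), 0.86), (array([566.,  90., 107.]), 0.64)]
top tray_front [(array([697., 156., 110.]), 0.54), (array([503.,  25.,  83.]), 0.53)]
top plinth [(array([629.,  54.,  -5.]), 0.9)]
scene disc1 [(array([595.,  -1., 109.]), 0.95), (array([543., 176., 109.]), 0.66), (array([568.,  87., 110.]), 0.61)]
scene disc2 [(array([595.,  -1., 109.]), 0.95), (array([543., 176., 109.]), 0.66), (array([568.,  87., 110.]), 0.61)]
scene disc3 [(array([595.,  -1., 109.]), 0.95), (array([543., 176., 109.]), 0.66), (array([568.,  87., 110.]), 0.61)]
scene disc4 [(array([595.,  -1., 109.]), 0.95), (array([543., 176., 109.]), 0.66), (array([568.,  87., 110.]), 0.61)]
scene tray_front []
scene plinth [(array([626.,  60.,  -1.]), 0.63)]
0.7
```

View pics/top0.png

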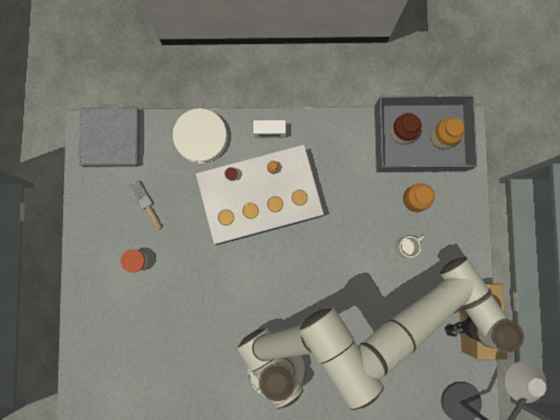

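View pics/scene0.png

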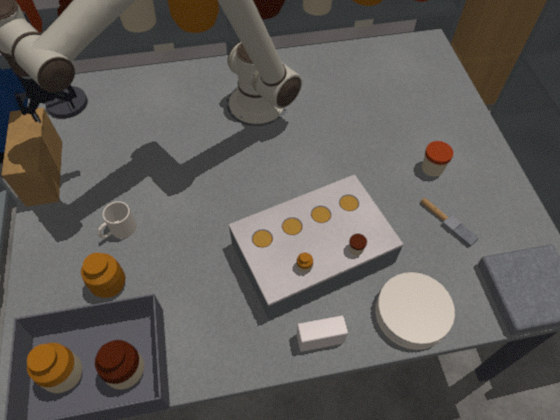

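Run:
```python
from h import *
# fit line
P=np.array([[612,-86],[593,-.5],[567,88.5],[544,175]]);k=np.array([-135,-45,45,135])
d=(k@(P-P.mean(0)))/(k@k);print(P.mean(0),d,np.linalg.norm(d));d/=np.linalg.norm(d)
yaw=np.arctan2(-d[0],d[1]);print("yaw",yaw)
F=P.mean(0)+np.outer(k,d);print(F)
ci=arm.camera_info("top");T=np.array(ci["world_from_camera"]);K=np.array(ci["camera_matrix"])
for f in F:
    c=np.linalg.inv(T)@np.array([*f,108,1]);q=K@c[:3];print(q[:2]/q[2])
from scipy.spatial.transform import Rotation as R
r=R.from_quat(arm.read_state()["ee_rot"]).as_matrix();print(r.round(3))
```

```text
[579.    44.25] [-0.25555556  0.96888889] 1.002025109958655
yaw 0.25788811269872064
[[613.43027491 -86.28565095]
 [590.4767583    0.73811635]
 [567.5232417   87.76188365]
 [544.56972509 174.78565095]]
[299.35109394 196.94105672]
[274.89083894 203.59357704]
[250.38525654 210.25842518]
[225.83422062 216.93563543]
[[-0.953 -0.302  0.   ]
 [-0.302  0.953  0.   ]
 [-0.     0.    -1.   ]]
```

The top view shows the discs at about (300,198), (275,204), (251,211) and (226,217). The fitted line matches them, with a spacing of 90 mm. I'll shut the jaws and move over disc1.

Call:
arm_command --commands '[-0.02, 0.013, 0, 0, -0.042, 0.027, 0, 0, -0.042, 0.027, 0, 0, -0.042, 0.027, 0, 0, -0.042, 0.027, 0, 0]' --jaw 0

```text
clock: 1.2
position: [331.5, -424.8, 230.1]
ee_rot: [-0.147, 0.989, -0.001, -0.0]
contact_force: [0.9, 0.1, 0.1]
gripper_width: 12.1
```

Call:
arm_command --commands '[-0.042, 0.027, 0, 0, -0.042, 0.027, 0, 0, -0.042, 0.027, 0, 0, -0.042, 0.027, 0, 0, -0.042, 0.027, 0, 0]'

```text
clock: 1.7
position: [492.4, -232.9, 231.9]
ee_rot: [-0.147, 0.989, -0.002, 0.002]
contact_force: [0.2, -1.2, -0.1]
gripper_width: -0.1
```

Call:
arm_command --commands '[-0.038, 0.025, 0.005, 0, -0.038, 0.025, 0.015, 0, -0.037, 0.025, 0.02, 0, -0.03, 0.02, 0.02, 0, -0.013, 0.009, 0.01, 0]'

```text
clock: 2.2
position: [619.6, -78.5, 164.0]
ee_rot: [-0.15, 0.989, -0.003, 0.006]
contact_force: [0.2, -0.7, 0.0]
gripper_width: -0.1
```

Run:
```python
from h import *
s=arm.read_state();print(s["position"],s["ee_rot"],s["joint_vel"],s["contact_force"])
T=np.array(arm.camera_info("wrist")["world_from_camera"])
save("wrist","w1")
print([(np.round(w("wrist",d["centre"],T)),round(d["confidence"],2)) for d in arm.place_of("wrist","disc1")])
```

```text
[619.64454632 -78.46675332 164.01259776] [-0.15046705  0.98858846 -0.00321053  0.00649707] [ 0.18849513  0.20370133  0.08791633  0.01530902  0.12639424 -0.19405833] [ 0.18859835 -0.68669986  0.04030092]
[]
```

View pics/w1.png

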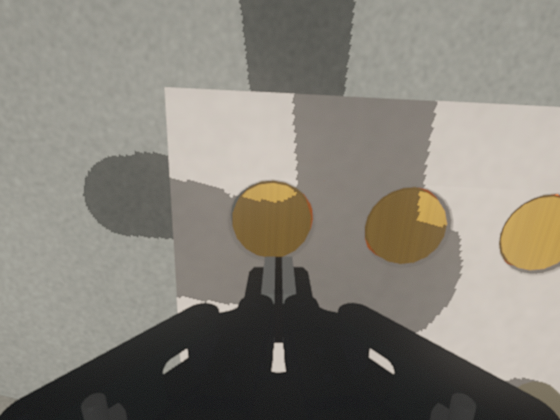

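Wrist view: disc1 is at about (272,218) and disc2 at about (406,225), with the shut fingertips at about (278,258). I'll intersect these rays with z=108.

```bash
cat >> h.py <<'E'
def ray(cam,px,z=108):
    ci=arm.camera_info(cam);T=np.array(ci["world_from_camera"]);K=np.array(ci["camera_matrix"])
    d=T[:3,:3]@np.linalg.inv(K)@[px[0],px[1],1];o=T[:3,3];return o+d*(z-o[2])/d[2]
def proj(cam,p):
    ci=arm.camera_info(cam);T=np.array(ci["world_from_camera"]);K=np.array(ci["camera_matrix"])
    q=K@(np.linalg.inv(T)@np.append(p,1))[:3];return q[:2]/q[2]
def discs(cam):
    im=np.array(arm.get_image(cam));h=cv2.cvtColor(im,cv2.COLOR_RGB2HSV)
    m=cv2.inRange(h,(12,100,40),(32,255,255));n,_,st,c=cv2.connectedComponentsWithStats(m)
    return [(c[i],st[i]) for i in range(1,n) if st[i][4]>300],im
E
python3 - <<'E'
from h import *
D,im=discs("wrist");cv2.imwrite("pics/w2.png",im[:,:,::-1])
s=arm.read_state();print(s["position"],s["ee_rot"],np.abs(s["joint_vel"]).max())
for c,st in D: print(c.round(1),st,ray("wrist",c).round(1))
print(proj("wrist",s["position"]))
E
```

```text
[618.48054346 -80.59483413 165.10051679] [-0.14987656  0.98867864 -0.00345642  0.00629426] 0.037982429297993565
[272.6 220.2] [ 234  183   79   75 4670] [611.1 -88.  108. ]
[406.2 227.2] [ 366  190   82   75 4746] [589.2  -1.7 108. ]
[533.3 236.1] [ 501  196   59   76 3585] [569.7  81.8 108. ]
[279.55933343 274.62711931]
```

Call:
arm_command --commands '[0.004, -0.002, 0.012, 0, 0.004, -0.002, 0.012, 0, 0, 0, 0.01, 0, 0, 0, 0.006, 0, 0, 0, 0.002, 0]'

```text
clock: 2.85
position: [610.1, -92.3, 122.7]
ee_rot: [-0.147, 0.989, -0.004, 0.008]
contact_force: [0.0, 0.0, 0.1]
gripper_width: 0.1
```

Call:
arm_command --commands '[-0.003, 0.003, 0.002, 0, -0.001, 0.001, 0.0015, 0, 0, 0, 0.0015, 0, 0, 0, 0.0015, 0, 0, 0, 0.0015, 0]'

```text
clock: 3.35
position: [614.0, -87.0, 115.0]
ee_rot: [-0.147, 0.989, -0.004, 0.009]
contact_force: [0.1, 0.8, -0.4]
gripper_width: -0.1
```

Call:
arm_command --commands '[0, 0, 0.0015, 0, 0, 0, 0.0015, 0, 0, 0, 0.0015, 0, 0, 0, 0.001, 0, 0, 0, 0.001, 0]'

```text
clock: 3.85
position: [614.3, -86.9, 108.2]
ee_rot: [-0.147, 0.989, -0.004, 0.009]
contact_force: [-1.4, 1.1, 6.6]
gripper_width: 0.2
```

Call:
arm_command --commands '[0, 0, 0.001, 0, 0, 0, 0.001, 0, 0, 0, 0.001, 0, 0, 0, 0.001, 0, 0, 0, 0.001, 0]'

```text
clock: 4.35
position: [614.3, -86.9, 108.2]
ee_rot: [-0.148, 0.989, -0.005, 0.01]
contact_force: [-2.8, 1.4, 5.2]
gripper_width: 0.1
```

Call:
arm_command --commands '[0, 0, 0.002, 0, 0, 0, 0.002, 0, 0, 0, 0.002, 0, 0, 0, 0.002, 0, 0, 0, 0.002, 0]'

```text
clock: 4.85
position: [614.4, -86.9, 108.2]
ee_rot: [-0.149, 0.989, -0.006, 0.011]
contact_force: [-4.9, 1.6, 9.8]
gripper_width: 0.1
```

At 9.8 N disc1 didn't move from z 108.2, so it is rigid. Next is disc2.

Call:
arm_command --commands '[0, 0, -0.007, 0, 0, 0, -0.008, 0, -0.001, 0.03, 0, 0, -0.001, 0.03, 0, 0, -0.001, 0.022, 0, 0]'

```text
clock: 5.35
position: [594.0, -8.0, 124.0]
ee_rot: [-0.147, 0.989, -0.006, 0.013]
contact_force: [0.3, -0.1, 0.3]
gripper_width: 0.1
```

Call:
arm_command --commands '[0, 0.0, 0, 0, 0, 0, 0.001, 0, 0, 0, 0.001, 0, 0, 0, 0.001, 0, 0, 0, 0.001, 0]'

```text
clock: 5.85
position: [594.8, -7.7, 120.4]
ee_rot: [-0.147, 0.989, -0.006, 0.014]
contact_force: [-0.7, 0.3, 0.3]
gripper_width: 0.1
```

Call:
arm_command --commands '[0.001, 0.004, 0.001, 0, 0.001, 0.004, 0.0015, 0, 0, 0, 0.0015, 0, 0, 0, 0.0015, 0, 0, 0, 0.0015, 0]'

```text
clock: 6.35
position: [590.3, -1.3, 112.2]
ee_rot: [-0.146, 0.989, -0.006, 0.013]
contact_force: [-0.3, -0.5, 1.1]
gripper_width: -0.1
```

Call:
arm_command --commands '[0, 0, 0.0015, 0, 0, 0, 0.0012, 0, 0, 0, 0.001, 0, 0, 0, 0.001, 0, 0, 0, 0.001, 0]'

```text
clock: 6.85
position: [590.5, -1.3, 108.2]
ee_rot: [-0.147, 0.989, -0.007, 0.013]
contact_force: [-2.0, 1.1, 6.5]
gripper_width: -0.0
```

Call:
arm_command --commands '[0, 0, 0.002, 0, 0, 0, 0.002, 0, 0, 0, 0.002, 0, 0, 0, 0.002, 0, 0, 0, 0.002, 0]'

```text
clock: 7.35
position: [590.6, -1.3, 108.2]
ee_rot: [-0.148, 0.989, -0.008, 0.014]
contact_force: [-3.4, 1.3, 9.5]
gripper_width: -0.0
```

Disc2 is rigid too. Next is disc3, near (568,86).

Call:
arm_command --commands '[0, 0, -0.007, 0, 0, 0, -0.008, 0, 0, 0.03, 0, 0, 0, 0.03, 0, 0, 0, 0.028, 0, 0]'

```text
clock: 7.85
position: [565.8, 82.6, 124.5]
ee_rot: [-0.145, 0.989, -0.008, 0.016]
contact_force: [-0.0, 0.3, 0.5]
gripper_width: 0.1
```

Call:
arm_command --commands '[0, 0, 0, 0, 0, 0, 0.001, 0, 0, 0, 0.001, 0, 0, 0, 0.001, 0, 0, 0, 0.001, 0]'

```text
clock: 8.35
position: [566.4, 83.8, 121.3]
ee_rot: [-0.146, 0.989, -0.007, 0.017]
contact_force: [1.3, 0.1, -0.1]
gripper_width: -0.1
```

Run:
```python
from h import *
D,im=discs("wrist");cv2.imwrite("pics/w3.png",im[:,:,::-1])
s=arm.read_state();print(s["position"],s["ee_rot"],np.abs(s["joint_vel"]).max())
for c,st in D: print(c.round(1),st,ray("wrist",c).round(1))
```

```text
[566.335532    83.69475474 121.03696309] [-0.14636529  0.98905439 -0.00746349  0.01711489] 0.0057928134895595135
[122.1 255.4] [  73  211   99   89 6647] [587.7   1.2 108. ]
[289.5 250. ] [ 237  219   99   80 4302] [557.8  86.4 108. ]
[451.3 270.3] [ 401  226  101   88 6744] [543.3 172.8 108. ]
```

View pics/w3.png

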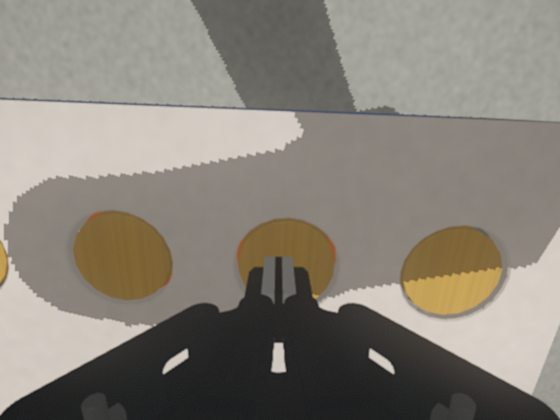

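The picture shows the tips over disc3, at about (287,262). The midpoint of discs 2 and 4 puts its centre at (566,87).

Call:
arm_command --commands '[-0.001, 0.002, 0.0015, 0, 0, 0.001, 0.0015, 0, 0, 0, 0.0015, 0, 0, 0, 0.0015, 0, 0, 0, 0.0015, 0]'

```text
clock: 8.9
position: [566.9, 86.0, 112.7]
ee_rot: [-0.146, 0.989, -0.008, 0.017]
contact_force: [-0.4, -0.4, 0.4]
gripper_width: 0.3
```

Call:
arm_command --commands '[0, 0, 0.0015, 0, 0, 0, 0.0012, 0, 0, 0, 0.001, 0, 0, 0, 0.001, 0, 0, 0, 0.001, 0]'

```text
clock: 9.4
position: [567.1, 86.0, 107.4]
ee_rot: [-0.146, 0.989, -0.008, 0.017]
contact_force: [-2.2, -0.6, 5.1]
gripper_width: -0.1
```

Call:
arm_command --commands '[0, 0, 0.001, 0, 0, 0, 0.001, 0, 0, 0, 0.001, 0, 0, 0, 0.001, 0, 0, 0, 0.001, 0]'

```text
clock: 9.9
position: [567.1, 86.0, 104.6]
ee_rot: [-0.146, 0.989, -0.008, 0.017]
contact_force: [-2.4, -0.2, 6.9]
gripper_width: 0.3
```

Disc3 gives. I'll press on towards 5–6 mm.

Call:
arm_command --commands '[0, 0, 0.0015, 0, 0, 0, 0.0015, 0, 0, 0, 0.0015, 0, 0, 0, 0.0015, 0, 0, 0, 0.001, 0]'

```text
clock: 10.4
position: [567.3, 86.0, 101.2]
ee_rot: [-0.147, 0.989, -0.008, 0.018]
contact_force: [-3.7, 0.8, 8.3]
gripper_width: -0.2
```

Run:
```python
from h import *
save("wrist","w4"); save("top","t4")
```

```text
(no output)
```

View pics/w4.png

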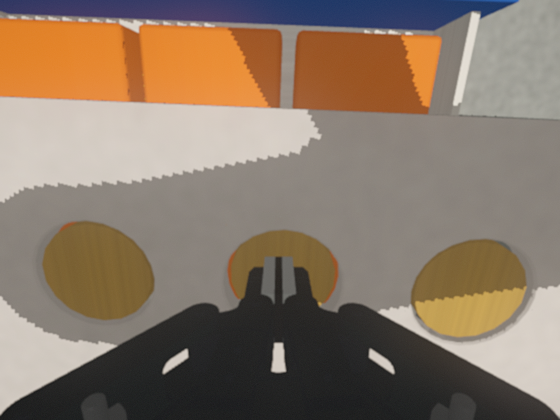

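The tray is out: the blue front and orange compartments show across the top of the picture. I'll withdraw straight up, then back towards the start.

Call:
arm_command --commands '[0, 0, -0.003, 0, 0, 0, -0.006, 0, 0, 0, -0.015, 0, 0, 0, -0.03, 0, 0, 0, -0.03, 0]'

```text
clock: 11.0
position: [561.8, 86.1, 181.9]
ee_rot: [-0.146, 0.989, -0.009, 0.013]
contact_force: [0.5, -0.5, -0.3]
gripper_width: -0.2
```

Call:
arm_command --commands '[0, 0, -0.03, 0, 0, -0.02, -0.02, 0, 0, -0.04, 0, 0, 0, -0.04, 0, 0, 0, -0.04, 0, 0]'

```text
clock: 11.5
position: [604.7, -45.7, 241.1]
ee_rot: [-0.151, 0.988, -0.007, 0.019]
contact_force: [1.2, -0.3, -0.2]
gripper_width: 0.3
```

Call:
arm_command --commands '[0, -0.04, 0, 0, 0, -0.04, 0, 0, 0, -0.04, 0, 0, 0, -0.02, 0, 0, 0, 0, 0, 0]'

```text
clock: 12.0
position: [648.7, -189.4, 240.0]
ee_rot: [-0.148, 0.989, -0.007, 0.019]
contact_force: [0.2, 0.5, -0.4]
gripper_width: 0.1
```

Call:
arm_command --commands '[0, 0, 0, 0, 0, 0, 0, 0, 0, 0, 0, 0, 0, 0, 0, 0, 0, 0, 0, 0]'

```text
clock: 12.5
position: [648.1, -186.1, 238.7]
ee_rot: [-0.149, 0.989, -0.006, 0.018]
contact_force: [-0.2, 0.5, 0.1]
gripper_width: 0.2
```

Run:
```python
from h import *
save("top","t5"); save("scene","s5")
s=arm.read_state();print(s["clock"],s["position"],s["contact_force"],np.abs(s["joint_vel"]).max())
for c in("top","scene"):
  save(c,c+"5")
  for t in["tray_front","disc1","salve_pot","ink_bottle"]:
    print(c,t,[(np.round(w(c,d["centre"])),round(d["confidence"],2)) for d in arm.place_of(c,t)][:4])
a,b=cv2.imread("pics/top5.png")[130:260,180:340],cv2.imread("pics/scene5.png")[160:320,200:420]
cv2.imwrite("pics/z5.png",cv2.resize(b,None,fx=3.5,fy=3.5))
cv2.imwrite("pics/y5.png",cv2.resize(a,None,fx=4,fy=4))
```

```text
12.6 [ 648.17555359 -186.3471119   238.8185185 ] [0.76034376 0.82868507 0.08390446] 0.006580637585888807
top tray_front [(array([445.,   7.,  79.]), 0.56)]
top disc1 [(array([591.,   1., 110.]), 0.86), (array([565.,  87., 109.]), 0.85), (array([609., -85., 104.]), 0.7), (array([541., 178., 109.]), 0.63)]
top salve_pot [(array([696., 156., 109.]), 0.59)]
top ink_bottle []
scene tray_front [(array([443.,  11.,  76.]), 0.91)]
scene disc1 [(array([618., -85., 109.]), 0.93), (array([567.,  86., 108.]), 0.85), (array([591.,  -1., 108.]), 0.82), (array([547., 176., 107.]), 0.72)]
scene salve_pot [(array([694., 155., 105.]), 0.8)]
scene ink_bottle [(array([721.,   9., 108.]), 0.75)]
```

View pics/top5.png

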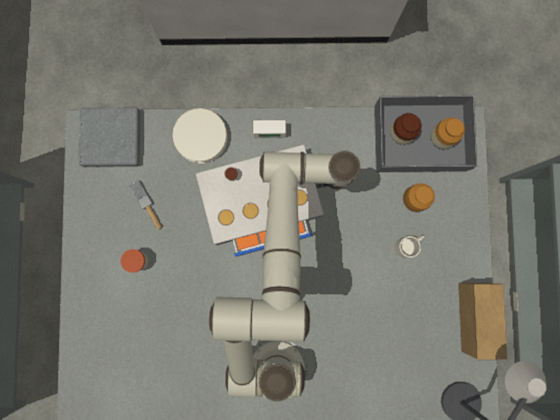

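View pics/z5.png

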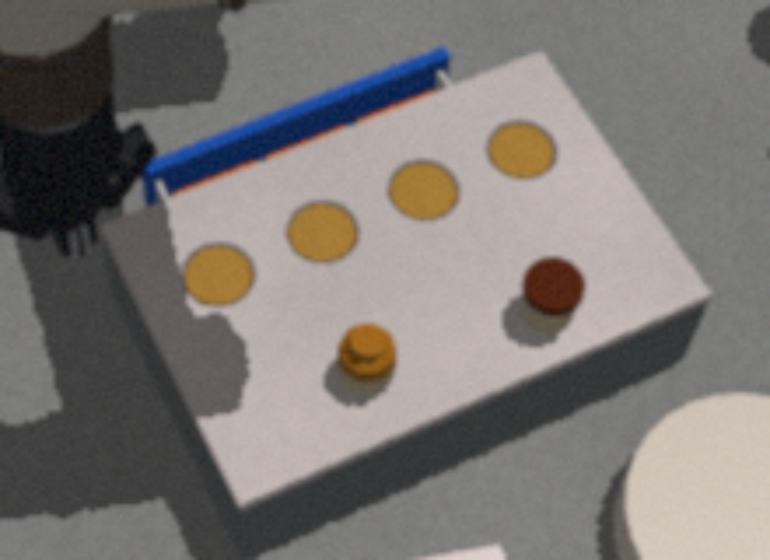

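The tray front has moved about 60 mm, from (503,25) to (444,9). All four discs look flush, the other things haven't moved, and the hand is clear and still.

```bash
python3 -c "
from bench import arm
print(arm.job_done())"
```

```text
the job is handed in; nothing more can be done
None
```

The tray is fully out and the job is handed in. The live button was disc3; discs 1 and 2 didn't move at about 10 N, and I never needed to touch disc4.

**Press:** disc3 went down about 7 mm, with about 8 N on the fingertips. The wrist picture then showed the tray open, and I took the hand straight up and away.

**Last checks:**
- **Tray:** the front had moved about 60 mm by the camera networks, which matches fully out.
- **Button:** all four discs look level in the scene picture. Disc3 read 108–109 mm high, but at about 4 mm accuracy that alone cannot prove it has fully risen.
- **Other things:** the pot, bottle, crock, jar, mug and brush look unmoved. The arm hid the bottle from the top camera, so I checked it in the scene picture only.
- **Arm:** it was still and touching nothing at 12.6 s. The highest contact force reported was about 10–11 N.

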